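# Run the touch-activated vortex mixer with a sample vial

## Task

Take the amber vial with the red cap out of the rack and stand it upright in the black rubber cup of the white vortex mixer. Keep hold of it and, through the vial, press the sprung cup down about half of its 14 mm travel (the yellow band under the cup just sinks into the grey collar), never down to its stop, and keep it there for at least two seconds. Finish still holding it pressed like that, and leave the two white vials, the reagent bottle and the handset where they are.

Things in the scene. Friction and masses are not known exactly. Their poses are not given: they have to be found in the camera images.
- vial: Sample vial: amber glass cylinder with a narrow white label and red cap, 28 mm in diameter over its whole length (cap included), 95 mm tall, flat bottom, 50 to 100 g. Origin: centre of its underside; z along its axis to the cap. It stands upright in one of the rack's three pockets, its underside 10 mm above the table and its top 105 mm above the table.
- vial_base (a point): The centre of the amber vial's underside (same point as the origin of vial).
- rack: Fixed blue rack block, 70 mm (x) by 270 mm (y) by 45 mm tall. Origin: centre of its underside. Three round pockets 30.5 mm wide and 35 mm deep in a row along its y axis at -90, 0 and +90 mm, each holding one vial that stands 60 mm out of the top.
- white_vial_a: Bystander: white vial with white cap in another pocket, same size as the amber one. Origin: centre of its underside.
- white_vial_b: Bystander: second white vial with white cap, same size. Origin: centre of its underside.
- mixer: Fixed white vortex mixer, body 160 mm (x) by 130 mm (y) by 80 mm tall, with a grey collar 64 mm in diameter on top, up to 90 mm. Origin: centre of its underside. The vertical axis of the rubber cup passes through the origin.
- cup (a joint): How far the mixer's black rubber cup is pressed down, in m: 0 = up (at rest), 0.014 = at its stop. A spring pushes it up: it takes 3.0 N to start moving and 0.8 N more per mm (about 8.6 N at 7 mm, 14 N at the stop), the vial's weight counting; it stays down only while pushed. Under the cup the stem shows a white band 7 mm tall and below it a yellow band 7 mm tall: at 7 mm the yellow one has just sunk into the collar.
- cup_floor (a point): Centre of the flat floor inside the cup, on which the vial's underside rests; 112 mm above the table with the cup up, moves down with it. The hollow is round, 30 mm wide at the floor and 36 mm at the rim, 16 mm deep; the cup's outside is 54 mm wide at the rim, which is 128 mm above the table at rest.
- reagent: Bystander: loose white plastic jar with blue lid, 54 mm in diameter, 110 mm tall. Origin: centre of its underside.
- handset: Bystander: loose black handheld control unit with grey keys, 55 by 165 by 26 mm, lying flat. Origin: centre of its underside.
Mind the look-alikes: they are no part of the job. There is more than one size of the vial; the one meant has the size given above.

How it is judged:
By the outcome, as a careful person would: the job done as asked, in the order asked, and still so for the second after the job is handed in, while the arm keeps its last pose, push and grip.
It also fails if it takes over 48 s, if anything falls off the work surface, if the arm or the gripper's body presses on something with over 40 N, if the wrist force passes 120 N, or if a joint passes its speed limit or range.

## Robot

A 6-joint arm with a two-finger parallel gripper is mounted at the origin on the work surface. World frame = base frame: x ahead of the robot, y to its left, z up, the work surface at z = 0. Lengths are in m, angles in rad, forces in N, time in s.
With the tool pointing down it reaches from about 0.3 to 0.775 m from the base axis. Payload 14.6 kg.
Tool frame: the origin (TCP) lies at the very end of the fingers, on their centre line; the grasp point (between the pads) lies 19 mm behind it; z points along the fingers, y is the line along which they close (so a half turn about z gives the same grasp; the last joint's range is limited). The gripper opens to 94 mm and grips with 3 to 60 N. Pads are 16 mm wide; open, the fingers measure 119 mm over their backs; the gripper's body (75 mm by 177 mm) begins 78 mm behind the grasp point.
Start: joints at [-1.229, 0.3, 1.521, -0, 1.321, -0.067], TCP at [0.219, -0.505, 0.205] pointing down, gripper open.
Joint ranges: [-3.03, 3.03], [-0.79, 2.21], [0.23, 2.52], [-1.04, 4.18], [0, 3.07], [-2.55, 2.55]. Speed limits (rad/s): [2.22, 2.22, 2.57, 3.14, 3.14, 3.14].

## Interface

Orientations are given as [roll, pitch, yaw] about the fixed x, y, z axes, in that order (R = Rz(yaw) Ry(pitch) Rx(roll)).
In Python, from station import telemetry, cams, hand_in, nets gives the robot as it stands.
- The arm moves only by the tool move_arm, never from a script. Its argument "increments" is a list of rows, each a list of 4 numbers: the shift along the tool's x, y, z in m, then the turn about the tool's z in rad. In form: [[tx, ty, tz, roll], ...]. A call has 1 to 20 rows; each row shifts and turns the commanded pose from where the row before left it, along the tool's axes as they then stand; what a row does not reach is not made up. A row lasts 1/8 s, in which the tool goes at most 62.5 mm and 10.7 degrees, less where a joint would pass 70% of its speed; a pose out of reach is approached as far as the arm can. A call is refused whole if a number of a shift passes 0.0625 or a number of a turn 0.188, either way. A call with a gripper value outside its range is refused whole. "grip" is the opening, from 0 (shut) to 1 (fully open), set as the call begins (left out, the last holds). The fingers move at their own pace and stop on an object; "force" is the grip in N (left out, the last holds). Time passes only in rows, so rows that do not move let the fingers close. It gives the time, the measured TCP pose, the force, the opening and the grip force at its end, in the units of the state.
- telemetry.get_obs(): the state, without advancing time (a new reading comes with each control period).
- cams.camera(name): name is "side" or "top"; returns the picture (420x560x3 uint8, blue, green, red); there is no depth.
- cams.camera_model(name): a dict with "intrinsics" (3x3 intrinsics, pixels), "xyz" and "attitude" of the camera in the world. Camera axes: x right, y up, looking along -z (the intrinsics and any distortion apply to the point x, -y, -z); pixel columns grow to the right and rows downward; lengths in m; the calibration is good to about 2 mm. A picture is of the moment at which its call begins. camera_model takes no time and is no camera call.
- hand_in(): hands the job in; it is judged then, once.
Trained networks look in the newest picture that a camera, given by its name, has taken for a name from the list of things; names that differ only in an ending like _2 or _b are one class to them, and where a whole thing is asked for, a point or a joint stands for the part that bears it (a point fixed in the world has none). Each returns a list of dicts, best first, with "conf" (0 to 1); they miss things now and then, are a little off and sometimes report something else, mostly with a low value. They report only what shows in the picture. A call takes as long as a camera call. They do not tell look-alikes from the thing itself.
- nets.search_frame(camera, query): "extent" ([left, top, right, bottom] in pixels, round what is visible of it).
- nets.mark_of(camera, query): "centre" ([column, row] in pixels: a listed point, or the origin of a listed thing).
The state is a dict: "time_s": time; "qpos": joint angles; "joint_vel": joint speeds; "tau": joint torques, N m; "ee_pos": TCP position; "eef_rot": TCP orientation; "force": force on the tool from outside, world axes, zero at the start; "moment": the same for the moment, N m; "grip_width": finger opening in m; "grip_force": force on a finger pad.
Only numpy, scipy, OpenCV 4.12 (cv2) and the standard library are available. Lean on these libraries where they do the work, as an engineer would, in place of code of your own. Each camera call takes 0.05 s, during which the arm holds its last target. There are 200 camera calls.

## Working session

There is one attempt and no reset: what is moved stays moved. The work goes in short steps, Python scripts to look and compute and a tool call to move; the robot and the scene stay as the last step left them, time stands still between calls to the robot, and variables do not carry over. Pictures are saved under pics/ and viewed, at most 10 in all, crops included, and the job is handed in when it is done.

Besides the shell and the picture viewer there is one more tool, called after "Call:" by a JSON object that holds its "name" and its "arguments", one argument or row to a line. move_arm: Moves the arm, as the interface text tells. Its arguments: {"type":"object","properties":{"increments":{"type":"array"},"grip":{"type":"number"},"force":{"type":"number"}},"required":["increments"]}

```bash
mkdir -p pics
cat > h.py <<'E'
import numpy as np, cv2
from scipy.spatial.transform import Rotation as R
from station import telemetry, cams, hand_in, nets
def model(n):
    m=cams.camera_model(n); K=np.array(m["intrinsics"]); A=np.array(m["attitude"],float)
    Rm=A if A.shape==(3,3) else R.from_euler('xyz',A).as_matrix() if A.size==3 else R.from_quat(A).as_matrix()
    return K,np.array(m["xyz"]),Rm
def ray(n,px):
    K,c,Rm=model(n); d=np.linalg.solve(K,[px[0],px[1],1.]); return c,Rm@(d*[1,-1,-1])
def onz(n,px,z):
    c,d=ray(n,px); return c+d*(z-c[2])/d[2]
def proj(n,P):
    K,c,Rm=model(n); p=Rm.T@(np.array(P)-c)*[1,-1,-1]; q=K@p; return q[:2]/q[2]
E
python3 - <<'E'
from h import *
for n in("side","top"):
    print(cams.camera_model(n))
    im=cams.camera(n); cv2.imwrite(f"pics/{n}0.png",im)
    for q in ("vial","rack","mixer","cup_floor","vial_base","white_vial_a","reagent"):
        print(n,q,[(np.round(r["centre"],1),round(r["conf"],2)) for r in nets.mark_of(n,q)][:4],[(np.round(r["extent"]),round(r["conf"],2)) for r in nets.search_frame(n,q)][:4] if q in("vial","mixer") else "")
print(telemetry.get_obs())
E
```

```text
{'intrinsics': array([[414.7218512 ,   0.        , 275.05303218],
       [  0.        , 414.7218512 , 211.88213209],
       [  0.        ,   0.        ,   1.        ]]), 'xyz': array([ 0.3474157 , -0.60409354,  0.55044447]), 'attitude': array([ 0.99130975, -0.00128992, -0.45029608])}
side vial [(array([245.9, 265.7]), 0.79), (array([230.6, 236.4]), 0.63), (array([230.7, 343.3]), 0.54), (array([277.9, 241.6]), 0.49)] [(array([221., 198., 236., 228.]), 0.86), (array([273., 215., 281., 243.]), 0.79), (array([242., 239., 255., 268.]), 0.79)]
side rack [(array([203.7, 223.1]), 0.84)] 
side mixer [(array([230. , 342.3]), 0.95), (array([227.3, 238.8]), 0.51)] [(array([164., 269., 294., 389.]), 0.76)]
side cup_floor [(array([225.7, 288.1]), 0.96)] 
side vial_base [(array([229.8, 234.7]), 0.82), (array([248.5, 269.8]), 0.81), (array([279.8, 241.6]), 0.57), (array([229.5, 343.3]), 0.19)] 
side white_vial_a [(array([207.4, 218.5]), 0.74), (array([184., 203.]), 0.54)] 
side reagent [(array([341.1, 247.5]), 0.67)] 
{'intrinsics': array([[443.62253622,   0.        , 280.29309342],
       [  0.    
[... 827 characters left out ...]
t [(array([288.3, 162.9]), 0.95)] 
{'time_s': 1.0, 'qpos': array([-1.22860716e+00,  2.99918216e-01,  1.52098629e+00,  2.71881000e-05,
        1.32071828e+00, -6.66238597e-02]), 'joint_vel': array([0.00088574, 0.00147981, 0.00051486, 0.00031832, 0.00062706,
       0.00029102]), 'tau': array([-2.96795661e-04, -5.31670225e+01, -3.52921879e+01,  7.08491751e-02,
        2.11816997e-02, -3.62500430e-06]), 'ee_pos': array([ 0.21862512, -0.50467158,  0.20544139]), 'eef_rot': array([-3.14156434e+00, -2.82897366e-05,  4.08806299e-01]), 'force': array([ 0.41155664,  0.26895309, -0.3353134 ]), 'moment': array([-0.01349429, -0.00998797, -0.00195627]), 'grip_force': 0.0, 'grip_width': 0.09393183689400833}
```

View pics/side0.png

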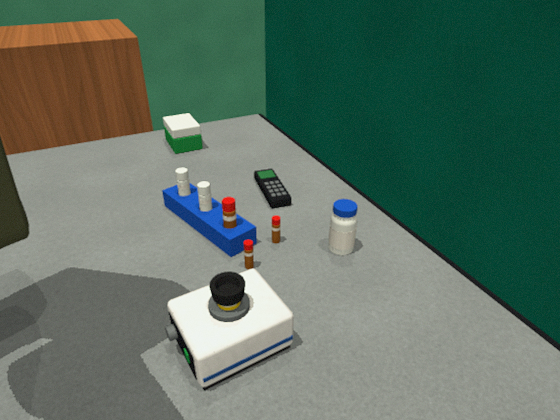

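View pics/top0.png

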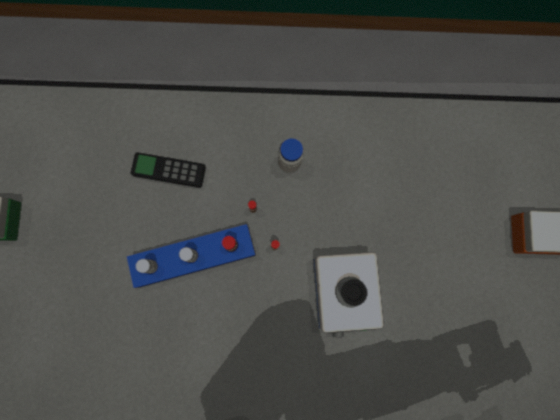

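The side view shows three amber red-capped candidates: (229,212) in the rack, and two loose small ones at (276,230) and (248,254). The rack one fits, since it is full size, in a pocket, and matches the two white vials. I'll confirm it in a crop and measure.

Run:
```python
from h import *
s=cv2.imread("pics/side0.png"); t=cv2.imread("pics/top0.png")
cv2.imwrite("pics/crop1.png",np.hstack([cv2.resize(s[190:280,200:300],None,fx=4,fy=4,interpolation=2),cv2.resize(t[190:280,200:300],None,fx=4,fy=4,interpolation=2)]))
def blobs(im,m,lo=15):
    n,l,st,c=cv2.connectedComponentsWithStats(m.astype(np.uint8)); return [(st[i],c[i]) for i in range(1,n) if st[i][4]>lo]
for n,im in(("side",s),("top",t)):
    b,g,r=[im[...,i].astype(int) for i in range(3)]
    for st,c in blobs(im,(r>90)&(g<0.4*r)&(b<0.4*r)): print(n,"red",st,c.round(1),onz(n,c,.105 if n=="top" else .0975).round(4))
# rack by blue in top
b,g,r=[t[...,i].astype(int) for i in range(3)]
m=((b>80)&(r<0.4*b)).astype(np.uint8)
m[:190]=0
cs,_=cv2.findContours(m,0,2); c=max(cs,key=cv2.contourArea); box=cv2.boxPoints(cv2.minAreaRect(c)); print("rack box",[onz("top",p,.045).round(3)[:2] for p in box])
# cup dark in top
roi=np.zeros(t.shape[:2],bool); roi[265:325,325:378]=1
for st,c in blobs(t,(t.max(2)<60)&roi): print("cup top",st,c, onz("top",c,.128).round(4))
roi=np.zeros(t.shape[:2],bool); roi[265:310,205:250]=1
for st,c in blobs(s,(s.max(2)<60)&roi): print("cup side",st,c)
m=(t.min(2)>110).astype(np.uint8); m[:240]=0; m[:,:300]=0; m[:,450:]=0
cs,_=cv2.findContours(m,0,2); c=max(cs,key=cv2.contourArea); box=cv2.boxPoints(cv2.minAreaRect(c)); print("mixer",[onz("top",p,.08).round(3)[:2] for p in box])
print("cupfloor net",onz("top",(351.2,293.2),.112),onz("side",(225.7,288.1),.112))
for p in [(195.1,253.6)]: print(onz("top",p,.01))
```

```text
side red [222 197  13  15 169] [228.3 204.1] [0.5754 0.0865 0.0975]
side red [272 216   8  10  69] [275.5 220.1] [ 0.6373 -0.0077  0.0975]
side red [244 239   9  12  89] [247.9 244.6] [ 0.5595 -0.0559  0.0975]
top red [249 201   7   8  48] [251.9 204.5] [0.6545 0.0446 0.105 ]
top red [223 237  12  12 119] [228.6 242.5] [0.5737 0.09   0.105 ]
top red [272 241   7   8  44] [274.9 244. ] [ 0.5731 -0.0055  0.105 ]
rack box [array([0.542, 0.318]), array([0.621, 0.059]), array([0.553, 0.038]), array([0.476, 0.295])]
cup top [338 278  29  28 609] [352.04926108 291.11165846] [ 0.4814 -0.1613  0.128 ]
cup side [210 272  35  34 944] [227.18644068 288.37711864]
mixer [array([ 0.551, -0.095]), array([ 0.564, -0.224]), array([ 0.408, -0.235]), array([ 0.396, -0.109])]
cupfloor net [ 0.47678929 -0.16252636  0.112     ] [ 0.48119532 -0.15777075  0.112     ]
[0.55393623 0.17327692 0.01      ]
```

View pics/crop1.png

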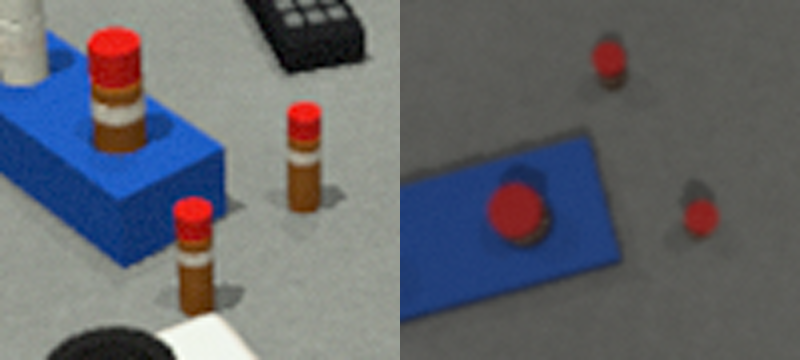

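The crop confirms it: the rack vial (229,212) is clearly larger than the two loose ones at (276,230) and (248,254). I'm approaching with the closing line along the rack row and the fingers part open.

Call:
{"name": "move_arm", "arguments": {
  "increments": [
    [0,0,0,0.113],
    [0.02,-0.018,0.003,0],
    [0.033,-0.03,0.003,0],
    [0.033,-0.03,0.003,0],
    [0.033,-0.03,0.003,0],
    [0.033,-0.03,0.003,0],
    [0.033,-0.03,0.003,0],
    [0.033,-0.03,0.003,0],
    [0.033,-0.03,0.003,0],
    [0.033,-0.03,0.003,0],
    [0.033,-0.03,0.003,0],
    [0.033,-0.03,0.003,0],
    [0.033,-0.03,0.003,0],
    [0.033,-0.03,0.003,0],
    [0.033,-0.03,0.003,0],
    [0.033,-0.03,0.003,0],
    [0.031,-0.0276,0.003,0],
    [0,0,0,0],
    [0,0,0,0]
  ],
  "grip": 0.62,
  "force": 20
}}

```text
time_s: 3.38
ee_pos: [0.5733, 0.0898, 0.1573]
eef_rot: [3.141, 0.0, 0.296]
force: [0.1, 0.4, 0.5]
grip_width: 0.0582
grip_force: 0.0
```

Run:
```python
from h import *
s=cams.camera("side"); t=cams.camera("top")
cv2.imwrite("pics/c2.png",np.hstack([cv2.resize(s[130:260,160:290],None,fx=3,fy=3,interpolation=2),cv2.resize(t[190:320,160:290],None,fx=3,fy=3,interpolation=2)]))
```

```text
(no output)
```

View pics/c2.png

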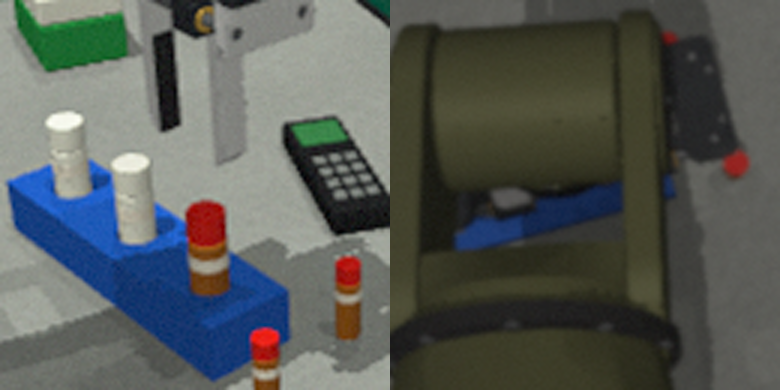

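The side crop shows the open fingers (tips about px (216,173) and (236,184)) straddling the line above the red cap at (228,204). The top view is blocked by the arm. Descending.

Call:
{"name": "move_arm", "arguments": {
  "increments": [
    [0,0,0.015,0],
    [0,0,0.02,0],
    [0,0,0.02,0],
    [0,0,0.02,0],
    [0,0,0.015,0],
    [0,0,0.007,0],
    [0,0,0,0]
  ]
}}

```text
time_s: 4.35
ee_pos: [0.5735, 0.0901, 0.0602]
eef_rot: [-3.141, 0.0, 0.296]
force: [1.1, -0.5, 0.1]
grip_width: 0.058
grip_force: 0.0
```

Run:
```python
from h import *
print(telemetry.get_obs()["force"])
s=cams.camera("side")
cv2.imwrite("pics/c3.png",cv2.resize(s[140:270,160:290],None,fx=4,fy=4,interpolation=2))
```

```text
[ 1.12246948 -0.48888166  0.14076424]
```

View pics/c3.png

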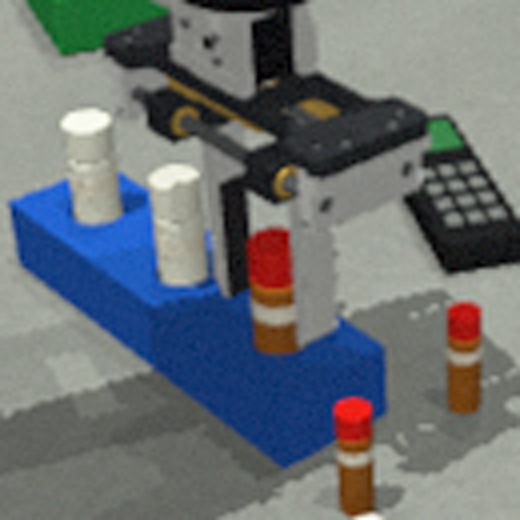

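The fingers stand on either side of the amber vial (crop (270,290)), clear of the white vials and the rack top. Closing.

Call:
{"name": "move_arm", "arguments": {
  "increments": [
    [0,0,0,0],
    [0,0,0,0],
    [0,0,0,0],
    [0,0,0,0],
    [0,0,0,0],
    [0,0,0,0]
  ],
  "grip": 0,
  "force": 35
}}

```text
time_s: 5.15
ee_pos: [0.5737, 0.0903, 0.0606]
eef_rot: [3.142, -0.0, 0.296]
force: [-0.3, 0.7, 2.1]
grip_width: 0.0275
grip_force: 35.0
```

Call:
{"name": "move_arm", "arguments": {
  "increments": [
    [0,0,-0.005,0],
    [0,0,-0.012,0],
    [0,0,-0.018,0],
    [0,0,-0.025,0],
    [0,0,-0.03,0],
    [0,0,-0.03,0],
    [0,0,-0.025,0],
    [0,0,-0.015,0],
    [-0.01,0.015,0,0],
    [-0.025,0.032,0,0],
    [-0.03,0.04,0,0],
    [-0.03,0.04,0,0],
    [-0.03,0.04,0,0],
    [-0.024,0.031,0,0],
    [-0.0136,0.0172,0,0],
    [0,0,0,0],
    [0,0,0,0],
    [0,0,0,0]
  ]
}}

```text
time_s: 7.4
ee_pos: [0.4809, -0.1624, 0.2202]
eef_rot: [-3.141, 0.0, 0.297]
force: [-0.3, 1.0, 0.1]
grip_width: 0.0275
grip_force: 35.0
```

Run:
```python
from h import *
o=telemetry.get_obs();print(o["ee_pos"],o["eef_rot"],o["force"])
s=cams.camera("side"); t=cams.camera("top")
cv2.imwrite("pics/side4.png",s);cv2.imwrite("pics/top4.png",t)
cv2.imwrite("pics/c4.png",np.hstack([cv2.resize(s[150:330,165:295],(468,600)[:2] if 0 else None,fx=3,fy=3,interpolation=2),cv2.resize(t[200:380,290:420],None,fx=3,fy=3,interpolation=2)]))
for n,q in(("side","cup_floor"),("side","vial_base"),("top","cup_floor")): print(n,q,[(np.round(r["centre"],1),round(r["conf"],2)) for r in nets.mark_of(n,q)][:4])
print(proj("side",[.481,-.163,.128]),proj("side",[.481,-.163,.17]),proj("top",[.481,-.163,.128]))
```

```text
[ 0.48087756 -0.16236767  0.22019825] [-3.14127722e+00  2.99683451e-04  2.96767135e-01] [-0.33171825  1.04724384  0.13538856]
side cup_floor [(array([226.7, 290.8]), 0.95)]
side vial_base [(array([225.5, 259.7]), 0.93), (array([250.5, 267.6]), 0.83), (array([278.1, 237.6]), 0.75), (array([187. , 204.4]), 0.32)]
top cup_floor [(array([352.3, 293.3]), 0.45)]
[226.10711967 282.40025927] [224.23474754 260.41721282] [352.91605318 291.33551226]
```

View pics/c4.png

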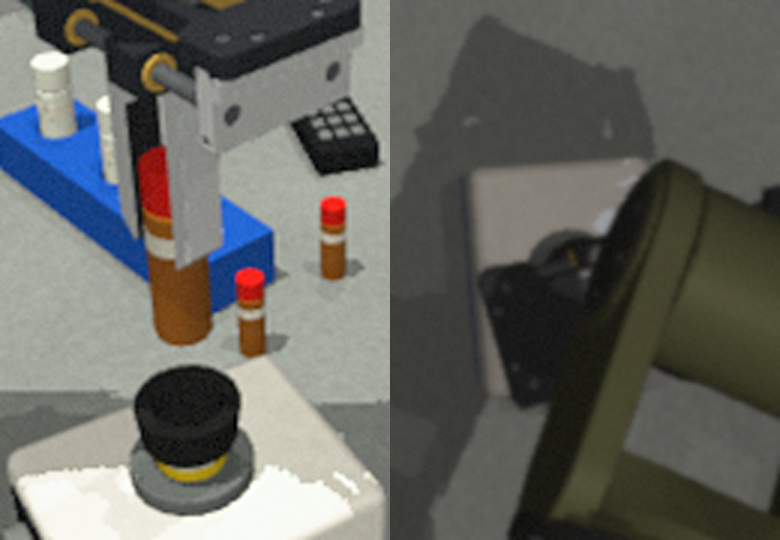

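The side crop shows the vial hanging vertically with its bottom at about px (226,261), above the cup (rim centre about px (227,282)). I'll measure the relative offset in the same picture.

Run:
```python
from h import *
from scipy.optimize import least_squares
s=cv2.imread("pics/side4.png"); b,g,r=[s[...,i].astype(int) for i in range(3)]
am=(r>70)&(g<0.62*r)&(b<0.45*g+15); am[:235]=0; am[275:]=0; am[:,:205]=0; am[:,237:]=0
print("amber rows",[(y,np.flatnonzero(am[y])[[0,-1]],am[y].sum()) for y in range(236,270,3) if am[y].any()])
yb=np.flatnonzero(am.any(1))[-1]
dk=(s.max(2)<70); dk[:265]=0; dk[310:]=0; dk[:,:203]=0; dk[:,252:]=0
print("dark rows",[(y,np.flatnonzero(dk[y])[[0,-1]]) for y in range(268,308,2) if dk[y].any()]); print(yb,np.flatnonzero(dk.any(1))[[0,-1]])
# predicted silhouettes
a=np.linspace(0,2*np.pi,361)
circ=lambda x,y,z,rad: np.array([proj("side",[x+rad*np.cos(t),y+rad*np.sin(t),z]) for t in a])
top=dk.any(1).argmax()
c=circ(.481,-.1625,.128,.027); print("rim pred cols",c[:,0].min(),c[:,0].max(),"rows",c[:,1].min(),c[:,1].max())
for z in(.17,.172,.175): c=circ(.481,-.1624,z,.014); print("vial pred",z,c[:,0].min(),c[:,0].max(),c[:,1].max())
for d in([.001,0,0],[0,.001,0],[0,0,.001]): print(d,proj("side",np.array([.481,-.162,.128])+d)-proj("side",[.481,-.162,.128]))
```

```text
amber rows [(236, array([215, 217]), np.int64(3)), (239, array([215, 233]), np.int64(13)), (242, array([215, 233]), np.int64(18)), (245, array([216, 232]), np.int64(16)), (248, array([216, 234]), np.int64(18)), (251, array([216, 234]), np.int64(19)), (254, array([217, 234]), np.int64(16)), (257, array([217, 234]), np.int64(15)), (260, array([218, 233]), np.int64(14)), (263, array([220, 230]), np.int64(10))]
dark rows [(272, array([225, 231])), (274, array([218, 238])), (276, array([215, 240])), (278, array([213, 242])), (280, array([211, 243])), (282, array([210, 244])), (284, array([210, 244])), (286, array([210, 244])), (288, array([210, 243])), (290, array([211, 243])), (292, array([211, 243])), (294, array([212, 243])), (296, array([212, 243])), (298, array([213, 242])), (300, array([214, 241])), (302, array([216, 237])), (304, array([220, 233]))]
264 [272 309]
rim pred cols 207.5402070036186 244.30459913746606 rows 270.0359593080235 295.27457489662294
vial pred 0.17 214.168708227748 233.97082248449797 266.6515732091512
vial pred 0.172 214.0569706670886 233.8963221130918 265.55243687082515
vial pred 0.175 213.88858059710503 233.7840511307593 263.8958847234242
[0.001, 0, 0] [ 0.63802463 -0.20219043]
[0, 0.001, 0] [-0.23376326 -0.41947563]
[0, 0, 0.001] [-0.0431007  -0.50395029]
```

Run:
```python
from h import *
s=cv2.imread("pics/side4.png").astype(float)
for nm,cols,rows in(("vial",range(222,230,1),range(258,270)),("rim",range(222,234,2),range(266,278))):
    p=s[rows.start:rows.stop,cols.start:cols.stop].mean(1); print(nm,list(zip(rows,p.round().astype(int).tolist())))
t=cv2.imread("pics/top0.png").astype(float).max(2)
print("top0 row 291",list(zip(range(330,372),t[289:294,330:372].mean(0).round().astype(int).tolist())))
print("top0 col 352",list(zip(range(270,312),t[270:312,350:355].mean(1).round().astype(int).tolist())))
a=np.linspace(0,2*np.pi,181)
for z,r_ in((.128,.027),(.112,.024),(.09,.032),(.128,.018)):
    c=np.array([proj("top",[.481+r_*np.cos(u),-.1625+r_*np.sin(u),z]) for u in a]); print(z,r_,c.min(0).round(1),c.max(0).round(1))
```

```text
vial [(258, [20, 68, 115]), (259, [25, 71, 118]), (260, [23, 70, 117]), (261, [26, 71, 119]), (262, [25, 72, 118]), (263, [22, 69, 117]), (264, [25, 70, 117]), (265, [133, 145, 152]), (266, [162, 172, 167]), (267, [159, 169, 164]), (268, [160, 169, 165]), (269, [161, 171, 167])]
rim [(266, [164, 173, 168]), (267, [160, 170, 165]), (268, [161, 170, 166]), (269, [162, 172, 168]), (270, [165, 176, 171]), (271, [131, 140, 136]), (272, [62, 66, 65]), (273, [21, 23, 22]), (274, [26, 28, 28]), (275, [27, 28, 27]), (276, [23, 24, 25]), (277, [27, 27, 28])]
top0 row 291 [(330, 147), (331, 148), (332, 147), (333, 144), (334, 125), (335, 85), (336, 69), (337, 73), (338, 67), (339, 59), (340, 47), (341, 35), (342, 30), (343, 31), (344, 30), (345, 30), (346, 30), (347, 29), (348, 29), (349, 30), (350, 30), (351, 29), (352, 30), (353, 30), (354, 31), (355, 29), (356, 30), (357, 30), (358, 31), (359, 29), (360, 27), (361, 24), (362, 25), (363, 28), (364, 30), (365, 33), (366, 57), (367, 101), (368, 138), (369, 147), (370, 148), (371, 147)]
top0 col 352 [(270, 148), (271, 147), (272, 143), (273, 132), (274, 124), (275, 119), (276, 100), (277, 72), (278, 56), (279, 43), (280, 33), (281, 29), (282, 30), (283, 28), (284, 27), (285, 29), (286, 29), (287, 29), (288, 29), (289, 31), (290, 30), (291, 30), (292, 30), (293, 30), (294, 29), (295, 31), (296, 31), (297, 31), (298, 29), (299, 27), (300, 27), (301, 26), (302, 30), (303, 30), (304, 35), (305, 52), (306, 81), (307, 110), (308, 140), (309, 147), (310, 147), (311, 147)]
0.128 0.027 [339.2 277.6] [366.1 305.2]
0.112 0.024 [339.4 279.1] [363.  303.2]
0.09 0.032 [333.9 275.2] [364.6 306.5]
0.128 0.018 [343.7 282.2] [361.7 300.5]
```

Both cameras agree on a small shift of about (-1, -1.3) mm. I'm correcting that and lowering the base into the cup mouth.

Call:
{"name": "move_arm", "arguments": {
  "increments": [
    [-0.0013,0.001,0.005,0],
    [0,0,0.012,0],
    [0,0,0.012,0],
    [0,0,0.008,0],
    [0,0,0.005,0],
    [0,0,0.004,0],
    [0,0,0.003,0],
    [0,0,0.001,0],
    [0,0,0,0],
    [0,0,0,0]
  ]
}}

```text
time_s: 8.9
ee_pos: [0.4799, -0.1644, 0.1706]
eef_rot: [3.141, -0.0, 0.296]
force: [-0.4, 0.3, 0.1]
grip_width: 0.0277
grip_force: 35.0
```

Run:
```python
from h import *
o=telemetry.get_obs();print(o["ee_pos"],o["eef_rot"],o["force"],o["moment"])
s=cams.camera("side")
cv2.imwrite("pics/side5.png",s)
cv2.imwrite("pics/c5.png",cv2.resize(s[215:325,180:280],None,fx=5,fy=5,interpolation=2))
```

```text
[ 0.47992862 -0.16437767  0.17061218] [ 3.14136727e+00 -2.05219827e-04  2.95807360e-01] [-0.3683536   0.31145898  0.06010982] [ 0.02931955 -0.03981071  0.02289749]
```

View pics/c5.png

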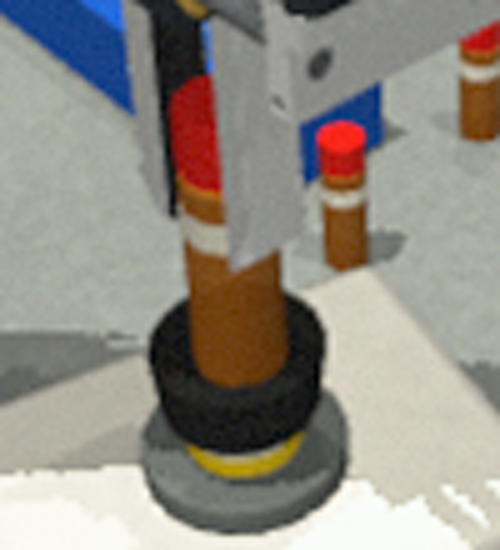

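The crop shows the vial's lower end inside the cup mouth and centred (vial cols 190–288, rim cols 148–325), with both bands still at rest. Lowering gently to contact.

Call:
{"name": "move_arm", "arguments": {
  "increments": [
    [0,0,0.002,0],
    [0,0,0.002,0],
    [0,0,0.002,0],
    [0,0,0,0],
    [0,0,0,0]
  ]
}}

```text
time_s: 9.57
ee_pos: [0.4798, -0.1644, 0.1644]
eef_rot: [-3.142, 0.0, 0.296]
force: [-0.2, -0.6, -0.8]
grip_width: 0.0271
grip_force: 35.0
```

Call:
{"name": "move_arm", "arguments": {
  "increments": [
    [0,0,0.001,0],
    [0,0,0.001,0],
    [0,0,0.001,0],
    [0,0,0,0],
    [0,0,0,0]
  ]
}}

```text
time_s: 10.2
ee_pos: [0.4799, -0.1644, 0.1616]
eef_rot: [3.141, -0.0, 0.296]
force: [-1.0, -0.9, 2.8]
grip_width: 0.0273
grip_force: 35.0
```

Call:
{"name": "move_arm", "arguments": {
  "increments": [
    [0,0,0.001,0],
    [0,0,0.001,0],
    [0,0,0.001,0],
    [0,0,0,0],
    [0,0,0,0]
  ]
}}

```text
time_s: 10.82
ee_pos: [0.4799, -0.1644, 0.1586]
eef_rot: [3.141, -0.0, 0.296]
force: [-1.5, 0.5, 5.2]
grip_width: 0.0271
grip_force: 35.0
```

Call:
{"name": "move_arm", "arguments": {
  "increments": [
    [0,0,0.001,0],
    [0,0,0.001,0],
    [0,0,0.001,0],
    [0,0,0,0],
    [0,0,0,0]
  ]
}}

```text
time_s: 11.45
ee_pos: [0.48, -0.1644, 0.1558]
eef_rot: [3.141, -0.0, 0.296]
force: [-3.2, -0.4, 8.2]
grip_width: 0.0277
grip_force: 35.0
```

Run:
```python
from h import *
o=telemetry.get_obs();print(o["ee_pos"],o["force"],o["moment"])
f=[]
for i in range(6):
    s=cams.camera("side"); f.append(telemetry.get_obs()["force"])
print(np.mean(f,0))
cv2.imwrite("pics/side6.png",s)
a=cv2.imread("pics/side5.png")
cv2.imwrite("pics/c6.png",np.hstack([cv2.resize(x[250:330,190:270],None,fx=5,fy=5,interpolation=2) for x in(a,s)]))
```

```text
[ 0.479974   -0.16438638  0.15577803] [-3.19619911 -0.35367196  8.20719991] [-0.02726043  0.64203257 -0.00563265]
[-2.95475449 -0.50989727  7.74008902]
```

View pics/c6.png

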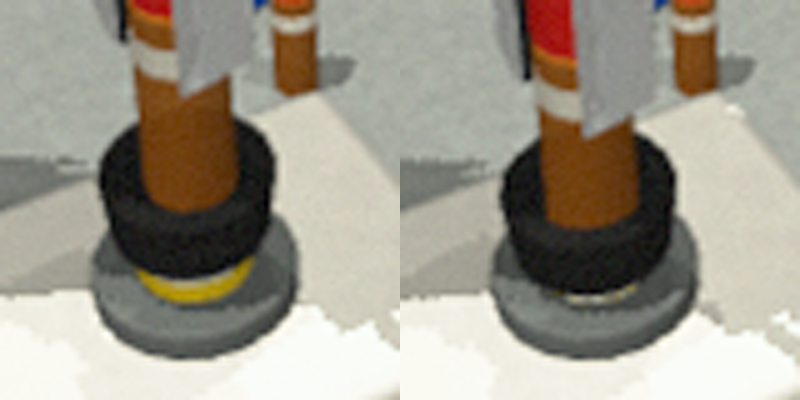

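The right crop shows the yellow band sunk and only a sliver of white band left (~(600,297)), with the vial seated upright. A -3 N side force along x means the base leans on the cup wall, so I'll ease off -x by under 1 mm.

Call:
{"name": "move_arm", "arguments": {
  "increments": [
    [-0.0004,0,0,0],
    [-0.0004,-0.0002,0,0],
    [0,0,0,0],
    [0,0,0,0]
  ]
}}

```text
time_s: 12.25
ee_pos: [0.4797, -0.1644, 0.156]
eef_rot: [3.141, -0.002, 0.296]
force: [-0.7, 0.1, 7.7]
grip_width: 0.0277
grip_force: 35.0
```

Run:
```python
from h import *
f=[]
for i in range(8):
    s=cams.camera("top"); f.append(telemetry.get_obs()["force"])
o=telemetry.get_obs();print(o["ee_pos"],np.mean(f,0),o["moment"],o["time_s"])
```

```text
[ 0.47966369 -0.16441399  0.15601801] [0.5576968  0.37414481 7.28766013] [ 0.03847848 -0.12140915  0.01159204] 12.65
```

Call:
{"name": "move_arm", "arguments": {
  "increments": [
    [0,0,0.0005,0],
    [0,0,0,0],
    [0,0,0,0],
    [0,0,0,0],
    [0,0,0,0],
    [0,0,0,0],
    [0,0,0,0],
    [0,0,0,0],
    [0,0,0,0],
    [0,0,0,0],
    [0,0,0,0],
    [0,0,0,0],
    [0,0,0,0],
    [0,0,0,0],
    [0,0,0,0],
    [0,0,0,0],
    [0,0,0,0],
    [0,0,0,0],
    [0,0,0,0],
    [0,0,0,0]
  ]
}}

```text
time_s: 15.15
ee_pos: [0.4797, -0.1644, 0.1556]
eef_rot: [3.141, -0.002, 0.296]
force: [0.1, -0.1, 8.3]
grip_width: 0.0274
grip_force: 35.0
```

Run:
```python
from h import *
f=[]
for i in range(8):
    s=cams.camera("side"); f.append(telemetry.get_obs()["force"])
o=telemetry.get_obs();print(o["ee_pos"],np.mean(f,0),o["moment"],o["time_s"])
cv2.imwrite("pics/c7.png",cv2.resize(s[150:330,170:300],None,fx=3.3,fy=3.3,interpolation=2))
```

```text
[ 0.47967723 -0.16444601  0.15557899] [0.35029432 0.01984157 7.89523563] [ 0.05008618 -0.02700595 -0.03818775] 15.55
```

View pics/c7.png

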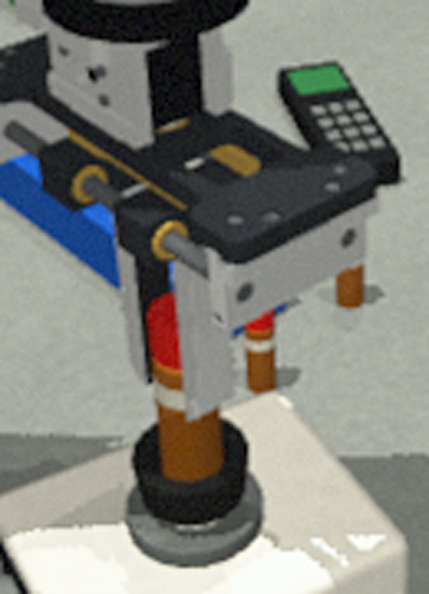

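The picture shows the vial upright and held in the cup (crop (190,440)), with the yellow band sunk and a sliver of white showing. The push is 7.9 N plus the vial's weight, which is about 7 mm, and it has been held for more than 2 s.

```bash
python3 -c "
from h import *
print(hand_in())"
```

```text
the job is handed in; nothing more can be done
None
```

I handed the job in with the amber vial upright in the mixer cup, still gripped, and the cup pressed about 7 mm (from the measured force) for over 2 s; the arm never touched the white vials, reagent bottle or handset, though I took no final check of their positions.

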